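# Mark the boiled egg with the spring marker

## Robot

A 6-joint arm with a two-finger parallel gripper is mounted at the origin on the work surface; the furniture and walls round the work are solid. World frame = base frame: x ahead of the robot, y to its left, z up, the work surface at z = 0. Lengths are in m, angles in rad, forces in N, time in s.
With the tool pointing down it reaches from about 0.35 to 0.975 m from the base axis. Payload 4.9 kg.
Tool frame: the origin (TCP) lies between the finger pads; the fingertips stand 17 mm ahead of it and the grasp point (between the pads) lies 2 mm behind it; z points along the fingers, y is the direction in which the jaws open and shut (so a half turn about z gives the same grasp; the last joint's range is limited). The gripper opens to 85 mm and grips with 20 to 120 N. Pads are 22 mm wide; open, the fingers measure 114 mm over their backs; the gripper's body (76 mm by 85 mm) begins 54 mm behind the grasp point. The pads swing forward as they close: fully open they stand 13 mm farther back than shut.
Start: joints at [1.109, 0.053, 1.613, -0, 1.476, -0.119], TCP at [0.21, 0.589, 0.248] pointing down, gripper open.
Joint ranges: [-3.01, 3.01], [-1.01, 2.22], [0.06, 2.58], [-1.02, 4.17], [0.09, 2.62], [-3.14, 3.14]. Speed limits (rad/s): [2.57, 2.57, 3.14, 3.14, 3.14, 3.14].

## Interface

Orientations are given as a unit quaternion [w, x, y, z].
In Python, from plant import state, grab_frame, camera_model, job_done, find_in, silhouettes, landmark_of gives the robot as it stands.
- The arm moves only by the shell command python3 -m crank 'ROWS'. ROWS is JSON, a list of rows, each an object with "angular": the turn, a rotation vector about the tool's x, y, z each as a share of 5 degrees, from -1 to 1, a list of three; "delta_pos": the shift along the tool's x, y, z each as a share of 3 cm, from -1 to 1, a list of three; "gripper": the opening, from 0 (shut) to 1 (fully open). In form: [{"angular": [ax, ay, az], "delta_pos": [tx, ty, tz], "gripper": gripper}, ...]. A call has 1 to 12 rows; each row shifts and turns the commanded pose from where the row before left it, along the tool's axes as they then stand; what a row does not reach is not made up. A row lasts 1/8 s, in which the tool goes at most 62.5 mm and 10.7 degrees, less where a joint would pass 70% of its speed; a pose out of reach is approached as far as the arm can. A call with a number of a shift or a turn outside -1 to 1 is refused whole. A call with a gripper value outside its range is refused whole. The fingers move at their own pace and stop on an object; the grip force is fixed at half the most. Time passes only in rows, so rows that do not move let the fingers close. It gives the time, the measured TCP pose, the force and the opening at its end, in the units of the state.
- state(): the state, without advancing time (a new reading comes with each control period).
- grab_frame(name): name is "scene" or "top" or "wrist"; returns the picture (384x512x3 uint8, red, green, blue); there is no depth.
- camera_model(name): a dict with "camera_matrix" (3x3 intrinsics, pixels), "rvec" (rotation vector, rad) and "tvec" (3), from world to camera coordinates, as OpenCV has them; the wrist camera has in their place "mount" (4x4, takes a point from camera to tool coordinates, whose origin is the TCP and whose axes are the flange's). Camera axes: x right, y down, z forward; pixel columns grow to the right and rows downward; lengths in m; the calibration is good to about 2 mm. A picture is of the moment at which its call begins: read the wrist's pose just before it. camera_model takes no time and is no camera call.
- job_done(): hands the job in, once; it reports no verdict.
Trained networks look in the newest picture that a camera, given by its name, has taken for a name from the list of things; names that differ only in an ending like _2 or _b are one class to them, and where a whole thing is asked for, a point or a joint stands for the part that bears it (a point fixed in the world has none). Each returns a list of dicts, best first, with "conf" (0 to 1); they miss things now and then, are a little off and sometimes report something else, mostly with a low value. They report only what shows in the picture. A call takes as long as a camera call.
- find_in(camera, target): "bbox" ([left, top, right, bottom] in pixels, round what is visible of it).
- silhouettes(camera, target): "mask" (384x512 bool, what is visible of it) and "bbox" ([left, top, right, bottom] in pixels, round what is visible of it).
- landmark_of(camera, target): "pixel" ([column, row] in pixels: a listed point, or the origin of a listed thing).
The state is a dict: "time": time; "joint_pos": joint angles; "joint_vel": joint speeds; "joint_efforts": joint torques, N m; "tool_pos": TCP position; "tool_rot": TCP orientation; "contact_force": force on the tool from outside, world axes, zero at the start; "ft_torque": the same for the moment, N m; "gripper_width": opening from 0.0 (shut) to 1.0 (fully open).
Only numpy, scipy, OpenCV 4.12 (cv2) and the standard library are available. Lean on these libraries where they do the work, as an engineer would, in place of code of your own. Each camera call takes 0.05 s, during which the arm holds its last target.

## Task

Take the spring marker out of its wooden dish, set its bell squarely on top of the egg in the tall, stemmed egg cup and press straight down, gently, until the spring trips with a snap and the pin pops out of the marker's top; stop there, because pressing on against the end of the stroke breaks the egg. Then stand the marker upright in its dish again. Keep the egg in its cup, and leave the egg in the low cup and the other things on the table undisturbed.

Things in the scene. Friction and masses are not known exactly. Their poses are not given: they have to be found in the camera images.
- marker_grip (a point): Where to hold the spring marker: on its axis, in the middle of its round wooden sleeve (30 mm diameter, reaching 24 mm above and 32 mm below this point). z points to the tool's top. The tool weighs about 160 g; its pin ends 33 mm above this point (37 mm popped out), the bell foot's open edge lies 78 mm below. Hold it firmly: it must not slip under 16 N of axial push.
- marker: The same marker, 111 mm high; origin on its axis in the plane of the bell's open edge (foot not pressed in), z up the axis. The steel bell foot, 40 mm wide outside, 34 mm inside at its edge and 18 mm deep, slides up into the sleeve against a light spring (3 N at first, 5 N at 20 mm); some 2 mm after the trip it meets a hard stop, and the push climbs steeply.
- marker_pin (a joint): Pin in the marker's top: 0 armed (1 mm proud), 0.0045 m popped out (tripped; stays out, works once). After a free stroke of the bell of 3 to 15 mm (a hidden setting, new each time) the push rises to about 8 N, then fades over some 2 mm until the pin snaps out and the push falls to 4 or 5 N; some 2 mm on is the hard stop. The bell springs back out when eased.
- egg_tall_center (a point): Centre of the egg to be marked, which stands on end in the tall cup: 43 mm wide, 61 mm high, its top 30 mm above this point. The bell seats on it about 12 mm below its top, so the bell's edge is then some 18 mm above this point, give or take 2 mm; feel for it. The egg lies loose in the cup.
- egg_tall: The same egg (58 g); origin at its lower end. A force of more than 16 N from the marker breaks it (the marker's own weight adds some 2 N to the hand's push).
- tall_cup_rim (a point): Centre of the mouth of the tall white egg cup: 71 mm high, foot 74 mm wide, thin stem, bowl 65 mm wide outside; loose, 320 g. This point is 71 mm above the table.
- low_cup_rim (a point): Centre of the mouth of the low white egg cup: 37 mm high, 64 mm foot, no stem, bowl 65 mm wide; this point is 37 mm above the table. Fixed; to be left alone.
- egg_low: The egg on end in the low cup, about 44 mm wide and 60 mm high; origin at its lower end. To be left alone.
- dish_in (a point): Centre of the inner floor of the marker's round wooden dish, 4 mm above the table; inside 49 to 52 mm wide (floor to mouth), 60 mm outside, 14 mm high overall, fixed to the table. The marker stands in it on its bell, 4 to 6 mm of play all round.
- cinnamon: Cinnamon stick, 72 x 11 x 10 mm, lying among the work; bystander.
- teaspoon: Teaspoon, 138 x 27 x 13 mm, lying among the work; bystander.

How it is judged:
By the outcome, as a careful person would: the job done as asked, in the order asked, and still so for the second after the job is handed in, with the robot touching nothing.
It also fails if it takes over 58 s, if anything falls off the work surface, if the arm or the gripper's body presses on something with over 40 N, if the wrist force passes 120 N, or if a joint passes its speed limit or range.

## Working session

There is one attempt and no reset: what is moved stays moved. The work goes in short steps, Python scripts to look and compute and a shell command to move; the robot and the scene stay as the last step left them, time stands still between calls to the robot, and variables do not carry over. Pictures are saved under pics/ and viewed, and the job is handed in when it is done.

```bash
mkdir -p pics; ls
cat > h.py <<'E'
import numpy as np, cv2
from plant import *
from scipy.spatial.transform import Rotation as R
def T_tool(s=None):
    s=s or state(); q=s['tool_rot']; T=np.eye(4)
    T[:3,:3]=R.from_quat([q[1],q[2],q[3],q[0]]).as_matrix(); T[:3,3]=s['tool_pos']; return T
def ray(cam,px,T=None):
    m=camera_model(cam); K=np.array(m['camera_matrix'])
    d=np.linalg.inv(K)@[px[0],px[1],1.]
    if 'mount' in m:
        C=(T if T is not None else T_tool())@np.array(m['mount']); return C[:3,3],C[:3,:3]@d
    Rm=cv2.Rodrigues(np.array(m['rvec'],float))[0]; t=np.array(m['tvec'],float).ravel()
    return -Rm.T@t, Rm.T@d
def atz(cam,px,z,T=None):
    o,d=ray(cam,px,T); return o+d*(z-o[2])/d[2]
def tri(obs):
    A=np.zeros((3,3));b=np.zeros(3)
    for o,d in obs:
        d=d/np.linalg.norm(d);P=np.eye(3)-np.outer(d,d);A+=P;b+=P@o
    p=np.linalg.solve(A,b)
    return p,[np.linalg.norm((np.eye(3)-np.outer(d/np.linalg.norm(d),d/np.linalg.norm(d)))@(p-o)) for o,d in obs]
def save(cam,name):
    im=grab_frame(cam); cv2.imwrite('pics/'+name,im[:,:,::-1]); return im
E
python3 - <<'E'
from h import *
print(state())
for c in ['scene','top','wrist']: 
    save(c,c+'0.png'); 
    for t in ['marker_grip','marker','egg_tall_center','egg_tall','tall_cup_rim','low_cup_rim','dish_in','cinnamon','teaspoon']:
        if c=='wrist' and t not in('marker_grip','dish_in','egg_tall_center','tall_cup_rim'): continue
        r=landmark_of(c,t)
        print(c,t,[(np.round(x['pixel'],1).tolist(),round(x['conf'],2)) for x in r[:2]])
E
```

```text
pics
{'time': 0.0, 'joint_pos': array([ 1.10899620e+00,  5.33598481e-02,  1.61428952e+00,  3.46026904e-05,
        1.47599250e+00, -1.19004058e-01]), 'joint_vel': array([ 8.91328631e-04,  6.46143103e-04,  2.15382972e-03, -8.95971091e-04,
        7.02493235e-05, -9.28686916e-04]), 'joint_efforts': array([ 5.50229543e-04, -3.93697286e+01, -3.70171773e+01, -2.33061082e-04,
        7.05918777e-03,  3.35082788e-06]), 'tool_pos': array([0.20980775, 0.58811292, 0.2470638 ]), 'tool_rot': array([-3.09883594e-04,  1.70561608e-01,  9.85346481e-01, -9.76771923e-04]), 'contact_force': array([-0.42210161,  0.87933419, -0.57606293]), 'ft_torque': array([-0.03387816, -0.0151232 , -0.04206097]), 'gripper_width': 1.0004671661285505}
scene marker_grip [([194.2, 160.4], 0.65)]
scene marker [([198.4, 181.2], 0.72)]
scene egg_tall_center [([250.0, 177.5], 0.52)]
scene egg_tall [([253.7, 187.0], 0.55)]
scene tall_cup_rim [([250.6, 181.8], 0.73)]
scene low_cup_rim [([318.5, 232.3], 0.58)]
scene dish_in [([198.6, 179.9], 0.5)]
scene cinnamon [([229.0, 194.4], 0.44)]
scene teaspoon [([281.8, 240.8], 0.5)]
top marker_grip [([142.7, 181.3], 0.84)]
top marker [([149.8, 183.9], 0.76)]
top egg_tall_center [([232.1, 162.4], 0.73)]
top egg_tall [([229.8, 164.7], 0.8), ([330.8, 176.1], 0.31)]
top tall_cup_rim [([226.5, 164.6], 0.71)]
top low_cup_rim [([329.8, 175.8], 0.78)]
top dish_in [([153.3, 183.6], 0.84)]
top cinnamon [([198.3, 178.9], 0.72)]
top teaspoon [([296.3, 199.9], 0.58)]
wrist marker_grip []
wrist egg_tall_center []
wrist tall_cup_rim []
wrist dish_in []
```

View pics/scene0.png

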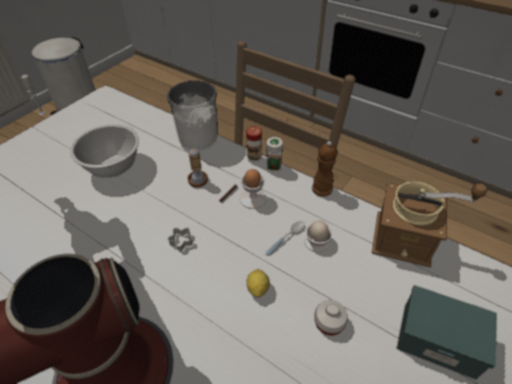

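View pics/top0.png

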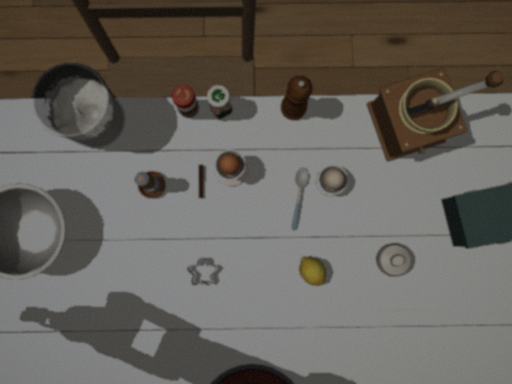

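View pics/wrist0.png

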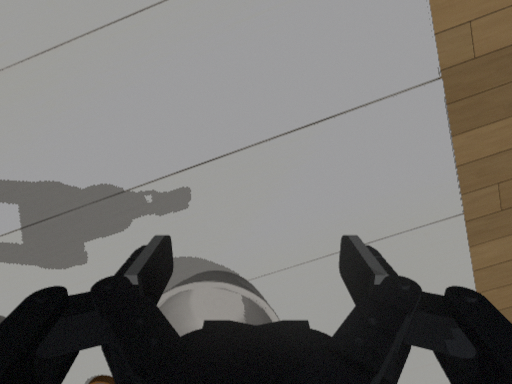

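Run:
```python
from h import *
S=lambda p:ray('scene',p); T=lambda p:ray('top',p)
for n,a,b in [('grip',[194.2,160.4],[142.7,181.3]),('marker',[198.4,181.2],[149.8,183.9]),('eggc',[250,177.5],[232.1,162.4]),('rim',[250.6,181.8],[226.5,164.6]),('low',[318.5,232.3],[329.8,175.8]),('dish',[198.6,179.9],[153.3,183.6]),('cin',[229,194.4],[198.3,178.9]),('spoon',[281.8,240.8],[296.3,199.9])]:
    p,e=tri([S(a),T(b)]); print(n,p.round(4),np.round(e,4))
print(atz('top',[153.3,183.6],.004),atz('top',[149.8,183.9],.004),atz('top',[142.7,181.3],.082),atz('top',[232.1,162.4],.085),atz('top',[226.5,164.6],.071),atz('top',[198,179],.005))
for c in['scene','top']:print(ray(c,[256,192]), camera_model(c)['camera_matrix'])
print(camera_model('wrist'))
print(T_tool())
```

```text
grip [0.4979 0.214  0.0728] [0.0017 0.0017]
marker [ 0.5025  0.2169 -0.0132] [0.0022 0.0022]
eggc [0.5276 0.0381 0.0813] [0.0056 0.0056]
rim [0.5309 0.0463 0.0571] [0.0002 0.0002]
low [ 0.5092 -0.1723  0.0227] [0.0007 0.0007]
dish [ 0.5     0.2087 -0.0009] [0.0003 0.0003]
cin [ 0.5117  0.1109 -0.0136] [0.0016 0.0016]
spoon [ 0.4599 -0.1011 -0.011 ] [0.0016 0.0016]
[0.49961456 0.20749299 0.004     ] [0.49907045 0.21505097 0.004     ] [0.49558404 0.21332701 0.082     ] [0.53080742 0.033818   0.085     ] [0.52864498 0.04573823 0.071     ] [0.50812385 0.11074094 0.005     ]
(array([-0.06560416, -0.40032918,  0.80253691]), array([ 0.55870292,  0.40225011, -0.72532638])) [[398.60653182   0.         253.61539612]
 [  0.         398.60653182 193.62801712]
 [  0.           0.           1.        ]]
(array([ 3.78694910e-01, -2.99025620e-05,  1.05548512e+00]), array([ 0.09417788, -0.01348161, -0.99549923])) [[488.90055197   0.         251.91600594]
 [  0.         488.90055197 192.20213589]
 [  0.           0.           1.        ]]
{'camera_matrix': array([[283.13422885,   0.        , 255.71374081],
       [  0.        , 283.13422885, 187.96074555],
       [  0.        ,   0.        ,   1.        ]]), 'mount': array([[ 4.97598661e-04, -9.59464628e-01, -2.81828634e-01,
         7.19309275e-02],
       [ 9.99999548e-01,  7.05806889e-04, -6.37260685e-04,
         5.37667720e-04],
       [ 8.10345678e-04, -2.81828190e-01,  9.59464546e-01,
        -1.26552319e-01],
       [ 0.00000000e+00,  0.00000000e+00,  0.00000000e+00,
         1.00000000e+00]])}
[[-9.41818794e-01  3.36121049e-01 -7.11063742e-06  2.10062828e-01]
 [ 3.36121049e-01  9.41818793e-01 -2.06857657e-05  5.88625644e-01]
 [-2.55989319e-07 -2.18722778e-05 -1.00000000e+00  2.48288901e-01]
 [ 0.00000000e+00  0.00000000e+00  0.00000000e+00  1.00000000e+00]]
```

The scene view shows the marker in its dish at about (196,170), the tall cup with a brown egg at (252,185) and the low cup with a pale egg at (318,235). The top view agrees, with the marker at (150,183) and the tall egg at (230,164). I'll move closer for a wrist view.

```bash
python3 -m crank '[{"angular":[0,0,0],"delta_pos":[-1,-0.65,0],"gripper":1},{"angular":[0,0,0],"delta_pos":[-1,-0.65,0],"gripper":1},{"angular":[0,0,0],"delta_pos":[-1,-0.65,0],"gripper":1},{"angular":[0,0,0],"delta_pos":[-1,-0.65,0],"gripper":1},{"angular":[0,0,0],"delta_pos":[-1,-0.65,0],"gripper":1},{"angular":[0,0,0],"delta_pos":[-1,-0.65,0],"gripper":1},{"angular":[0,0,0],"delta_pos":[-1,-0.65,0],"gripper":1},{"angular":[0,0,0],"delta_pos":[-1,-0.65,0],"gripper":1},{"angular":[0,0,0],"delta_pos":[-1,-0.65,0],"gripper":1},{"angular":[0,0,0],"delta_pos":[-1,-0.65,0],"gripper":1},{"angular":[0,0,0],"delta_pos":[-1,-0.65,0],"gripper":1},{"angular":[0,0,0],"delta_pos":[0,0,0],"gripper":1}]'
cat > look.py <<'E'
import sys
from h import *
T=T_tool(); print(T.round(4)); save('wrist',sys.argv[1])
zs=dict(marker_grip=.082,marker=.004,dish_in=.004,egg_tall_center=.085,tall_cup_rim=.071,marker_pin=.115)
for t in sys.argv[2:]:
    for r in landmark_of('wrist',t)[:2]:
        print(t,np.round(r['pixel'],1),round(r['conf'],2),atz('wrist',r['pixel'],zs[t],T).round(4))
E
python3 look.py w1.png marker_grip marker dish_in egg_tall_center tall_cup_rim
```

```text
time: 2.75
tool_pos: [0.4499, 0.2742, 0.2484]
tool_rot: [0.0, 0.172, 0.985, -0.0]
contact_force: [0.1, -0.0, 0.1]
gripper_width: 0.997
[[-9.407e-01  3.393e-01  3.000e-04  4.499e-01]
 [ 3.393e-01  9.407e-01 -1.000e-04  2.742e-01]
 [-3.000e-04 -0.000e+00 -1.000e+00  2.484e-01]
 [ 0.000e+00  0.000e+00  0.000e+00  1.000e+00]]
marker_grip [215.9 231.4] 0.75 [0.4962 0.2101 0.082 ]
marker [224.9 207.1] 0.71 [0.4965 0.2121 0.004 ]
dish_in [224.2 208.5] 0.6 [0.4981 0.2104 0.004 ]
egg_tall_center [ 97.2 298.5] 0.5 [0.5285 0.043  0.085 ]
```

View pics/w1.png

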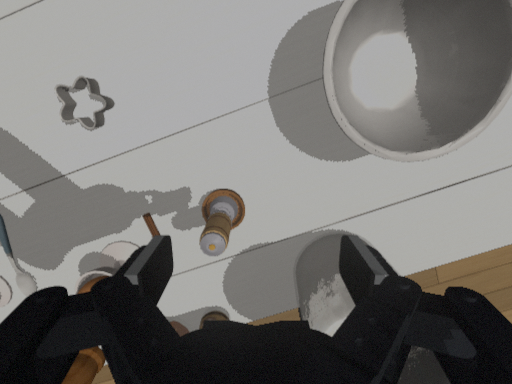

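The wrist view shows the marker standing in its dish, with the dish centre near (224,208) and the pin near (212,247). I'll go above it and look again lower down.

```bash
python3 -c "
from h import *
print(atz('wrist',[212,247],.115))"
python3 -m crank '[{"angular":[0,0,0],"delta_pos":[-0.73,-0.49,0.5],"gripper":1},{"angular":[0,0,0],"delta_pos":[-0.73,-0.49,0.8],"gripper":1},{"angular":[0,0,0],"delta_pos":[-0.73,-0.49,0.8],"gripper":1},{"angular":[0,0,0],"delta_pos":[0,0,0.6],"gripper":1},{"angular":[0,0,0],"delta_pos":[0,0,0],"gripper":1}]'
python3 look.py w2.png marker_grip marker dish_in egg_tall_center tall_cup_rim
```

```text
[0.496715   0.21231994 0.115     ]
time: 3.68
tool_pos: [0.4943, 0.2125, 0.1654]
tool_rot: [-0.002, 0.17, 0.985, -0.001]
contact_force: [0.1, -0.0, -0.3]
gripper_width: 0.998
[[-9.420e-01  3.355e-01 -3.800e-03  4.943e-01]
 [ 3.355e-01  9.420e-01 -5.000e-04  2.125e-01]
 [ 3.400e-03 -1.800e-03 -1.000e+00  1.654e-01]
 [ 0.000e+00  0.000e+00  0.000e+00  1.000e+00]]
marker_grip [253.8 205.9] 0.71 [0.4978 0.2099 0.082 ]
marker [257.6 180.4] 0.71 [0.4986 0.2132 0.004 ]
marker [101.4 275.4] 0.36 [0.5456 0.0033 0.004 ]
egg_tall_center [ 82.4 297.5] 0.81 [0.5262 0.0432 0.085 ]
egg_tall_center [252.9 181.6] 0.4 [0.4782 0.2163 0.085 ]
```

View pics/w2.png

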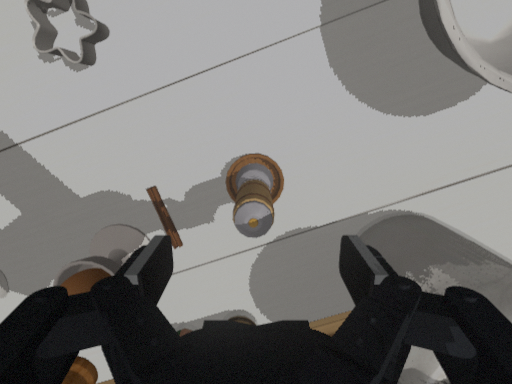

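The dish is near (255,180) and the pin at (252,222), centred between the fingers.

Run:
```python
from h import *
T=T_tool();print(T.round(4))
for px,z in [([252.5,222.5],.115),([255,180.5],.013)]:
    print(atz('wrist',px,z,T).round(4))
m=silhouettes('wrist','marker')
print([(x['bbox'],x['conf']) for x in m])
im=cv2.imread('pics/w2.png')[140:250,200:310]
cv2.imwrite('pics/c2.png',cv2.resize(im,None,fx=5,fy=5,interpolation=cv2.INTER_CUBIC))
```

```text
[[-9.421e-01  3.353e-01  2.100e-03  4.962e-01]
 [ 3.353e-01  9.421e-01  7.000e-04  2.128e-01]
 [-1.700e-03  1.300e-03 -1.000e+00  1.686e-01]
 [ 0.000e+00  0.000e+00  0.000e+00  1.000e+00]]
[0.5011 0.2092 0.115 ]
[0.4992 0.2115 0.013 ]
[([233.9, 161.7, 270.9, 237.5], 0.82)]
```

View pics/c2.png

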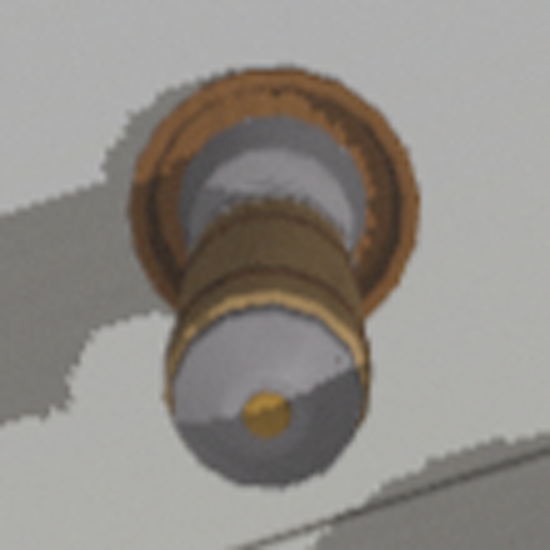

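```bash
python3 -m crank '[{"angular":[0,0,0],"delta_pos":[-0.1,-0.04,0.5],"gripper":1},{"angular":[0,0,0],"delta_pos":[0,0,0.8],"gripper":1},{"angular":[0,0,0],"delta_pos":[0,0,0.8],"gripper":1},{"angular":[0,0,0],"delta_pos":[0,0,0.8],"gripper":1},{"angular":[0,0,0],"delta_pos":[0,0,0],"gripper":1},{"angular":[0,0,0],"delta_pos":[0,0,0],"gripper":1}]'
python3 look.py w3.png marker_grip
```

```text
time: 4.78
tool_pos: [0.4986, 0.2099, 0.0807]
tool_rot: [0.0, 0.171, 0.985, 0.0]
contact_force: [0.4, 0.8, 0.8]
gripper_width: 0.999
[[-9.418e-01  3.362e-01  5.000e-04  4.986e-01]
 [ 3.362e-01  9.418e-01  1.000e-04  2.099e-01]
 [-4.000e-04  3.000e-04 -1.000e+00  8.070e-02]
 [ 0.000e+00  0.000e+00  0.000e+00  1.000e+00]]
marker_grip [258.1 254.4] 0.64 [0.4983 0.2118 0.082 ]
```

View pics/w3.png

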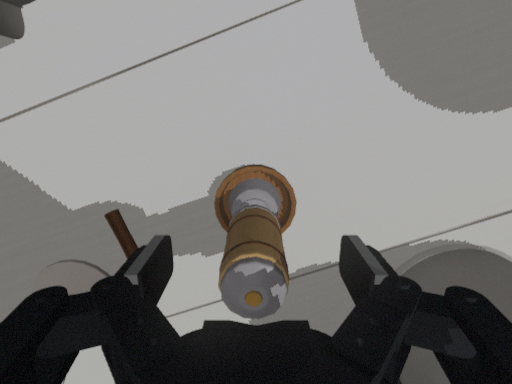

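The marker is between the pads, with the pin at (254,299). I'll close on it.

```bash
python3 - <<'E'
from h import *
print(atz('wrist',[253.5,299],.115).round(4))
E
python3 -m crank '[{"angular":[0,0,0],"delta_pos":[0,0,0],"gripper":0},{"angular":[0,0,0],"delta_pos":[0,0,0],"gripper":0},{"angular":[0,0,0],"delta_pos":[0,0,0],"gripper":0},{"angular":[0,0,0],"delta_pos":[0,0,0],"gripper":0},{"angular":[0,0,0],"delta_pos":[0,0,0],"gripper":0},{"angular":[0,0,0],"delta_pos":[0,0,0],"gripper":0},{"angular":[0,0,0],"delta_pos":[0,0,0],"gripper":0},{"angular":[0,0,0],"delta_pos":[0,0,0],"gripper":0}]'
python3 look.py w4.png marker_grip
```

```text
[0.4993 0.2097 0.115 ]
time: 5.88
tool_pos: [0.4984, 0.21, 0.0804]
tool_rot: [0.0, 0.171, 0.985, 0.0]
contact_force: [-0.8, -0.1, 1.1]
gripper_width: 0.335
[[-9.418e-01  3.362e-01  4.000e-04  4.984e-01]
 [ 3.362e-01  9.418e-01  3.000e-04  2.100e-01]
 [-3.000e-04  4.000e-04 -1.000e+00  8.040e-02]
 [ 0.000e+00  0.000e+00  0.000e+00  1.000e+00]]
marker_grip [258.  255.6] 0.56 [0.4986 0.2116 0.082 ]
```

View pics/w4.png

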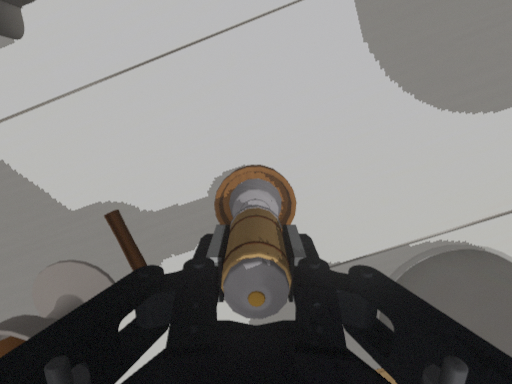

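Gripped: the opening is 0.335 and the marker is still upright in the dish. I'll lift it and move partway to the egg.

```bash
python3 -m crank '[{"angular":[0,0,0],"delta_pos":[0,0,-0.4],"gripper":0},{"angular":[0,0,0],"delta_pos":[0,0,-0.8],"gripper":0},{"angular":[0,0,0],"delta_pos":[0,0,-1],"gripper":0},{"angular":[0,0,0],"delta_pos":[0,0,-1],"gripper":0},{"angular":[0,0,0],"delta_pos":[0,0,-1],"gripper":0},{"angular":[0,0,0],"delta_pos":[0,0,-1],"gripper":0},{"angular":[0,0,0],"delta_pos":[-0.4,-0.8,0],"gripper":0},{"angular":[0,0,0],"delta_pos":[-0.5,-1,0],"gripper":0},{"angular":[0,0,0],"delta_pos":[-0.6,-1.2,0],"gripper":0}]' ; python3 -m crank '[{"angular":[0,0,0],"delta_pos":[0,0,-0.4],"gripper":0},{"angular":[0,0,0],"delta_pos":[0,0,-0.8],"gripper":0},{"angular":[0,0,0],"delta_pos":[0,0,-1],"gripper":0},{"angular":[0,0,0],"delta_pos":[0,0,-1],"gripper":0},{"angular":[0,0,0],"delta_pos":[0,0,-1],"gripper":0},{"angular":[0,0,0],"delta_pos":[0,0,-1],"gripper":0},{"angular":[0,0,0],"delta_pos":[-0.4,-0.8,0],"gripper":0},{"angular":[0,0,0],"delta_pos":[-0.5,-1,0],"gripper":0},{"angular":[0,0,0],"delta_pos":[-0.6,-1,0],"gripper":0},{"angular":[0,0,0],"delta_pos":[0,0,0],"gripper":0},{"angular":[0,0,0],"delta_pos":[0,0,0],"gripper":0}]'
python3 look.py w5.png egg_tall_center tall_cup_rim marker_grip
```

```text
time: 7.35
tool_pos: [0.512, 0.1159, 0.2361]
tool_rot: [-0.0, 0.171, 0.985, 0.0]
contact_force: [-0.1, 0.6, -2.4]
gripper_width: 0.336
[[-9.417e-01  3.364e-01 -8.000e-04  5.120e-01]
 [ 3.364e-01  9.417e-01  2.000e-04  1.159e-01]
 [ 9.000e-04 -0.000e+00 -1.000e+00  2.361e-01]
 [ 0.000e+00  0.000e+00  0.000e+00  1.000e+00]]
egg_tall_center [192.9 215.2] 0.71 [0.527  0.0407 0.085 ]
marker_grip [257.  252.2] 0.96 [0.5922 0.0891 0.082 ]refused, shift out of range in row 9
```

View pics/w5.png

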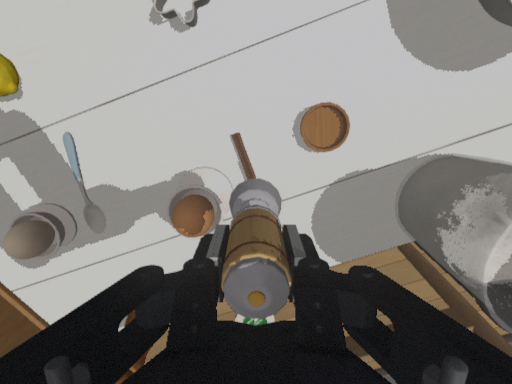

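The marker hangs upright in the gripper with its bell at (257,200). The tall egg shows clear at (193,215) and the empty dish at (325,127). I'll refine the egg and dish positions from this view.

Run:
```python
from h import *
T=T_tool();print(T[:3,3].round(4))
T[:3,:3]=R.from_quat([.171,.9853,0,0]).as_matrix()
m=silhouettes('wrist','egg_tall')
for x in m: print('egg',np.round(x['bbox'],1),x['conf'],np.argwhere(x['mask']).mean(0)[::-1])
me=m[0]['mask'] if m else None
m=silhouettes('wrist','dish_in')
for x in m: print('dish',np.round(x['bbox'],1),x['conf'])
m=silhouettes('wrist','tall_cup_rim')
for x in m: print('cup',np.round(x['bbox'],1),x['conf'])
print('dish_in',[(r['pixel'],r['conf'],atz('wrist',r['pixel'],.004,T)) for r in landmark_of('wrist','dish_in')])
im=cv2.imread('pics/w5.png')
c=im[160:250,140:240].copy()
c=cv2.resize(c,None,fx=6,fy=6,interpolation=cv2.INTER_CUBIC)
if me is not None:
    mm=cv2.resize(me[160:250,140:240].astype(np.uint8),None,fx=6,fy=6,interpolation=0)
    cs,_=cv2.findContours(mm,0,2); cv2.drawContours(c,cs,-1,(0,255,0),1)
cv2.imwrite('pics/c5.png',c)
cv2.imwrite('pics/c5d.png',cv2.resize(im[90:165,285:365],None,fx=6,fy=6,interpolation=cv2.INTER_CUBIC))
```

```text
[0.5122 0.1164 0.2362]
egg [173.6 195.  217.4 239.7] 0.79 [192.82939068 214.97706093]
cup [165.9 166.8 232.2 237.2] 0.56
dish_in [([324.0, 129.9], 0.86, array([0.50137932, 0.21089534, 0.004     ]))]
```

View pics/c5.png

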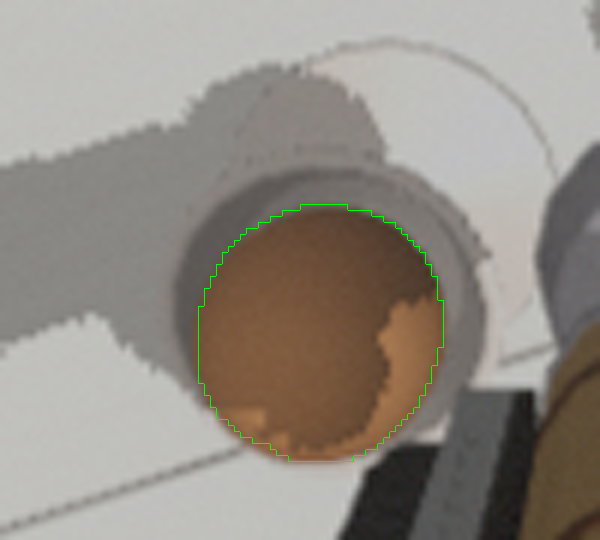

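View pics/c5d.png

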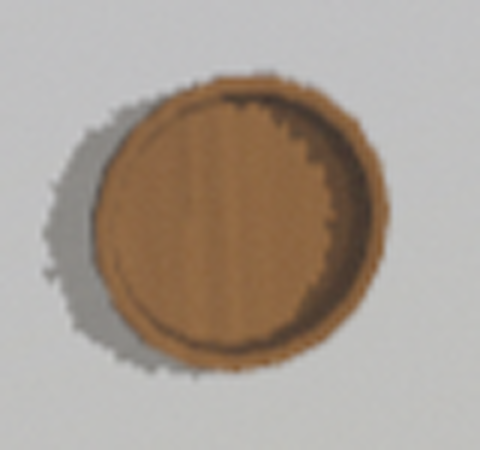

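```bash
cat > fit.py <<'E'
from h import *
from scipy.optimize import least_squares
def P(cam,T=None):
    m=camera_model(cam);K=np.array(m['camera_matrix'])
    if 'mount' in m: E=np.linalg.inv(T@np.array(m['mount']))[:3]
    else: E=np.c_[cv2.Rodrigues(np.array(m['rvec'],float))[0],np.array(m['tvec'],float).ravel()]
    return K@E
def conic(Pm,c):
    H=np.eye(4);H[:3,3]=c
    Qs=H@np.diag([.0215**2,.0215**2,.0305**2,-1])@H.T
    return np.linalg.inv(Pm@Qs@Pm.T)
def resid(C,pts):
    h=np.c_[pts,np.ones(len(pts))]; g=h@C
    return (np.sum(g*h,1))/(2*np.linalg.norm(g[:,:2],axis=1))
T=T_tool();T[:3,:3]=R.from_quat([.171,.9853,0,0]).as_matrix()
D={}
for cam in ['wrist','scene','top']:
    if cam!='wrist': grab_frame(cam)
    m=silhouettes(cam,'egg_tall')
    if not m: print('none',cam); continue
    x=m[0]; print(cam,x['conf'],np.round(x['bbox'],1))
    cs,_=cv2.findContours(x['mask'].astype(np.uint8),0,1); c=max(cs,key=len)[:,0,:].astype(float)
    if cam=='scene': c=c[c[:,1]<np.min(c[:,1])+8]
    D[cam]=(P(cam,T),c)
for sub in [['wrist'],['scene','top'],['wrist','scene','top'],['wrist','scene']]:
    for z in [None,.085,.09]:
        f=lambda p:np.concatenate([resid(conic(D[s][0],[p[0],p[1],p[2] if z is None else z]),D[s][1]) for s in sub])
        r=least_squares(f,[.528,.042,.087],loss='soft_l1',x_scale=.01); print(sub,z,r.x.round(4),np.sqrt(np.mean(r.fun**2)).round(2))
# rim center, dish
print('dish',atz('wrist',[325.2,127.3],.014,T).round(4))
E
python3 fit.py
```

```text
wrist 0.79 [173.6 195.  217.4 239.7]
scene 0.72 [244.1 170.2 259.7 187.9]
top 0.94 [217.3 156.1 239.5 177.3]
['wrist'] None [0.5312 0.0363 0.07  ] 0.47
['wrist'] 0.085 [0.5268 0.0418 0.087 ] 1.24
['wrist'] 0.09 [0.5254 0.0437 0.087 ] 1.65
['scene', 'top'] None [0.53   0.0412 0.0715] 0.57
['scene', 'top'] 0.085 [0.5272 0.04   0.087 ] 1.44
['scene', 'top'] 0.09 [0.5264 0.0397 0.087 ] 2.01
['wrist', 'scene', 'top'] None [0.5293 0.0389 0.0761] 0.8
['wrist', 'scene', 'top'] 0.085 [0.527  0.0413 0.087 ] 1.41
['wrist', 'scene', 'top'] 0.09 [0.5258 0.0424 0.087 ] 2.11
['wrist', 'scene'] None [0.5302 0.0376 0.0731] 0.57
['wrist', 'scene'] 0.085 [0.5268 0.0416 0.087 ] 1.55
['wrist', 'scene'] 0.09 [0.5254 0.0431 0.087 ] 2.28
dish [0.4975 0.2108 0.014 ]
```

Height and xy trade off in these fits. I'll put the wrist camera almost straight above the egg so the view is free of parallax.

```bash
python3 -m crank '[{"angular":[0,0,0],"delta_pos":[-0.6,-0.4,0],"gripper":0},{"angular":[0,0,0],"delta_pos":[-0.9,-0.6,0],"gripper":0},{"angular":[0,0,0],"delta_pos":[-0.9,-0.6,0],"gripper":0},{"angular":[0,0,0],"delta_pos":[-0.5,-0.4,0],"gripper":0},{"angular":[0,0,0],"delta_pos":[0,0,0],"gripper":0},{"angular":[0,0,0],"delta_pos":[0,0,0],"gripper":0}]'
python3 look.py w6.png egg_tall_center tall_cup_rim
sed -i "s/\['wrist','scene','top'\]:/['wrist']:/; s/^for sub in .*/for sub in [['wrist']]:/; s/\[None,.085,.09\]/[None,.075,.08,.085,.09]/; \$d" fit.py; python3 fit.py
```

```text
time: 8.75
tool_pos: [0.5739, 0.0302, 0.2361]
tool_rot: [-0.0, 0.171, 0.985, 0.0]
contact_force: [-0.0, 0.7, -0.8]
gripper_width: 0.335
[[-9.419e-01  3.360e-01 -6.000e-04  5.739e-01]
 [ 3.360e-01  9.419e-01  5.000e-04  3.020e-02]
 [ 7.000e-04  3.000e-04 -1.000e+00  2.361e-01]
 [ 0.000e+00  0.000e+00  0.000e+00  1.000e+00]]
egg_tall_center [248.1 135.8] 0.88 [0.5308 0.0381 0.085 ]
wrist 0.85 [225.3 110.  272.5 155.6]
['wrist'] None [0.528  0.0397 0.0821] 0.44
['wrist'] 0.075 [0.5285 0.0392 0.087 ] 0.71
['wrist'] 0.08 [0.5282 0.0395 0.087 ] 0.47
['wrist'] 0.085 [0.5278 0.0398 0.087 ] 0.49
['wrist'] 0.09 [0.5275 0.0401 0.087 ] 0.79
```

View pics/w6.png

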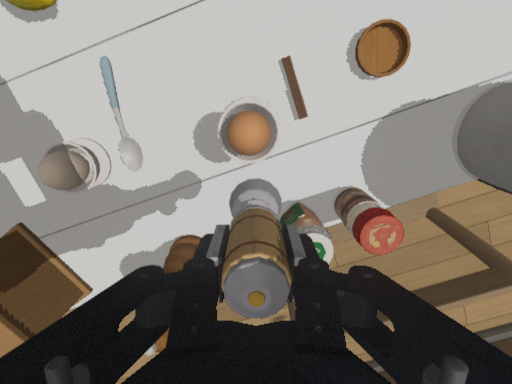

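The egg shows at (249,133) and the fit puts it at (0.528, 0.040), centre height about 0.083. I'll move over it, stop with the bell just above the egg, and check.

```bash
python3 -m crank '[{"angular":[0,0,0],"delta_pos":[0.5,-0.07,0],"gripper":0},{"angular":[0,0,0],"delta_pos":[0.6,-0.07,0],"gripper":0},{"angular":[0,0,0],"delta_pos":[0.47,-0.07,0.2],"gripper":0},{"angular":[0,0,0],"delta_pos":[0,0,0.6],"gripper":0},{"angular":[0,0,0],"delta_pos":[0,0,0.2],"gripper":0},{"angular":[0,0,0],"delta_pos":[0,0,0],"gripper":0},{"angular":[0,0,0],"delta_pos":[0,0,0],"gripper":0}]'
python3 - <<'E'
from h import *
save('wrist','w7.png')
im=save('scene','s7.png')[100:260,150:350,::-1]
cv2.imwrite('pics/s7c.png',cv2.resize(im,None,fx=4,fy=4,interpolation=cv2.INTER_CUBIC)[:600])
print(state()['contact_force'],state()['tool_pos'])
E
```

```text
time: 9.82
tool_pos: [0.5281, 0.0397, 0.2065]
tool_rot: [0.0, 0.171, 0.985, 0.0]
contact_force: [-0.6, -0.1, -1.6]
gripper_width: 0.335
[-0.49308942 -0.63912455 -1.25645095] [0.5282324  0.03973581 0.2068493 ]
```

View pics/w7.png

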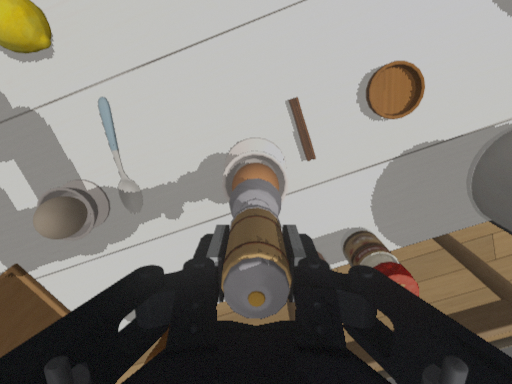

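View pics/s7c.png

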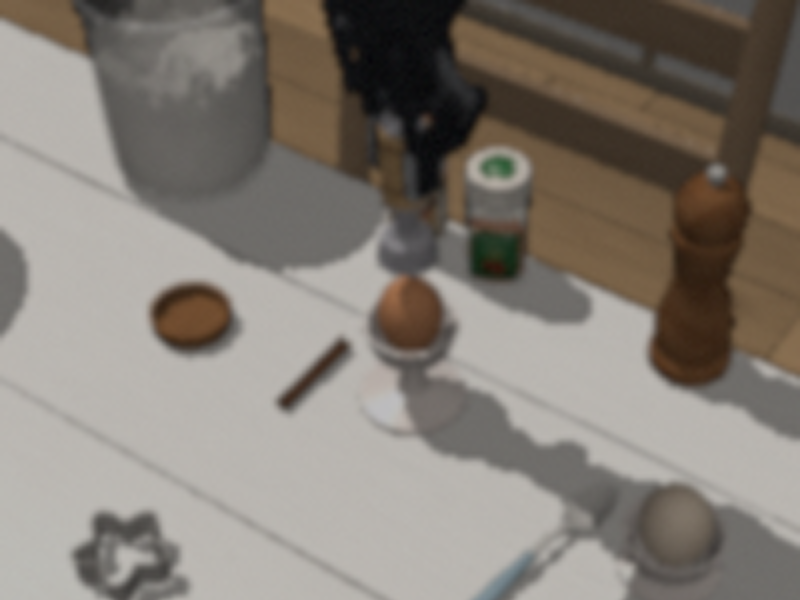

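The bell is centred over the egg with a gap still visible in the scene crop (bell about (408,250), egg top about (410,280)). I'll go down towards contact.

```bash
python3 -m crank '[{"angular":[0,0,0],"delta_pos":[0,0,0.35],"gripper":0},{"angular":[0,0,0],"delta_pos":[0,0,0.3],"gripper":0},{"angular":[0,0,0],"delta_pos":[0,0,0],"gripper":0},{"angular":[0,0,0],"delta_pos":[0,0,0],"gripper":0}]'
for i in 1 2 3; do :; done
python3 -m crank '[{"angular":[0,0,0],"delta_pos":[0,0,0.1],"gripper":0},{"angular":[0,0,0],"delta_pos":[0,0,0],"gripper":0}]'
python3 -m crank '[{"angular":[0,0,0],"delta_pos":[0,0,0],"gripper":0}]'
```

```text
time: 10.42
tool_pos: [0.5276, 0.0398, 0.1867]
tool_rot: [-0.0, 0.171, 0.985, -0.0]
contact_force: [0.4, 0.2, -1.5]
gripper_width: 0.335
time: 10.68
tool_pos: [0.5276, 0.0398, 0.1837]
tool_rot: [-0.0, 0.171, 0.985, -0.0]
contact_force: [-0.5, 0.0, -1.4]
gripper_width: 0.336
time: 10.8
tool_pos: [0.5278, 0.0398, 0.1839]
tool_rot: [0.0, 0.171, 0.985, 0.0]
contact_force: [0.2, -0.0, -2.5]
gripper_width: 0.336
```

```bash
python3 -m crank '[{"angular":[0,0,0],"delta_pos":[0,0,0.06],"gripper":0},{"angular":[0,0,0],"delta_pos":[0,0,0],"gripper":0}]' | egrep 'pos|force'
python3 -m crank '[{"angular":[0,0,0],"delta_pos":[0,0,0.05],"gripper":0},{"angular":[0,0,0],"delta_pos":[0,0,0],"gripper":0}]'| egrep 'pos|force'
python3 -m crank '[{"angular":[0,0,0],"delta_pos":[0,0,0.05],"gripper":0},{"angular":[0,0,0],"delta_pos":[0,0,0],"gripper":0}]'| egrep 'pos|force'
```

```text
tool_pos: [0.5276, 0.0398, 0.1818]
contact_force: [0.4, 0.8, -1.9]
tool_pos: [0.5276, 0.0398, 0.1803]
contact_force: [0.3, 0.2, -1.1]
tool_pos: [0.5276, 0.0398, 0.1788]
contact_force: [0.1, -0.1, -1.8]
```

```bash
python3 -m crank '[{"angular":[0,0,0],"delta_pos":[0,0,0.05],"gripper":0},{"angular":[0,0,0],"delta_pos":[0,0,0],"gripper":0}]' | egrep 'pos|force'
python3 -m crank '[{"angular":[0,0,0],"delta_pos":[0,0,0.05],"gripper":0},{"angular":[0,0,0],"delta_pos":[0,0,0],"gripper":0}]'| egrep 'pos|force'
python3 -m crank '[{"angular":[0,0,0],"delta_pos":[0,0,0.05],"gripper":0},{"angular":[0,0,0],"delta_pos":[0,0,0],"gripper":0}]'| egrep 'pos|force'
```

```text
tool_pos: [0.5276, 0.0398, 0.1773]
contact_force: [0.0, 0.3, -1.4]
tool_pos: [0.5276, 0.0398, 0.1758]
contact_force: [0.0, 0.5, -1.1]
tool_pos: [0.5276, 0.0398, 0.1743]
contact_force: [0.4, -0.3, -2.3]
```

Run:
```python
from h import *
im=save('wrist','w8.png')[130:260,180:330,::-1]
cv2.imwrite('pics/w8c.png',cv2.resize(im,None,fx=4,fy=4,interpolation=cv2.INTER_CUBIC))
im=save('scene','s8.png')[140:220,200:300,::-1]
cv2.imwrite('pics/s8c.png',cv2.resize(im,None,fx=6,fy=6,interpolation=cv2.INTER_CUBIC))
```

```text
(no output)
```

View pics/w8c.png

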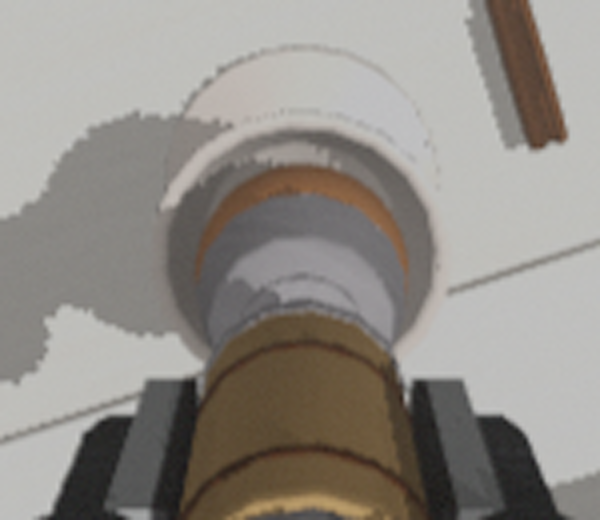

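View pics/s8c.png

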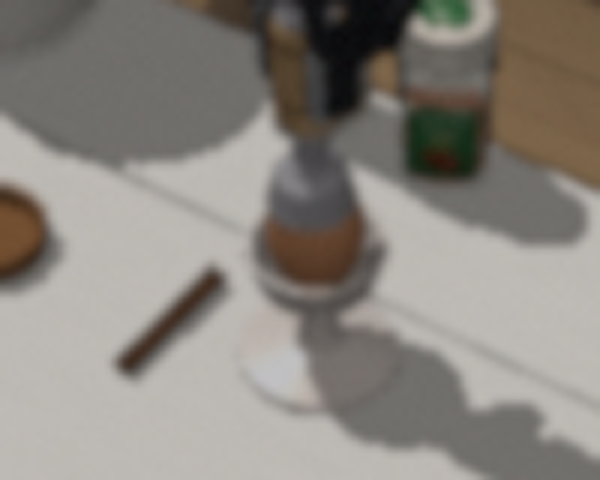

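The wrist crop shows the bell sitting evenly over the egg, with an even brown crescent left and right and the centre near column 305. The scene crop agrees. Contact should come soon.

```bash
python3 -m crank '[{"angular":[0,0,0],"delta_pos":[0,0,0.04],"gripper":0},{"angular":[0,0,0],"delta_pos":[0,0,0],"gripper":0}]' | egrep 'pos|force'
python3 -m crank '[{"angular":[0,0,0],"delta_pos":[0,0,0.04],"gripper":0},{"angular":[0,0,0],"delta_pos":[0,0,0],"gripper":0}]'| egrep 'pos|force'
python3 -m crank '[{"angular":[0,0,0],"delta_pos":[0,0,0.04],"gripper":0},{"angular":[0,0,0],"delta_pos":[0,0,0],"gripper":0}]'| egrep 'pos|force'
```

```text
tool_pos: [0.5276, 0.0398, 0.1732]
contact_force: [-0.4, -0.9, -2.2]
tool_pos: [0.5278, 0.0398, 0.1723]
contact_force: [-0.3, -0.4, -0.5]
tool_pos: [0.5281, 0.0398, 0.1713]
contact_force: [0.5, -1.2, 0.7]
```

```bash
python3 -m crank '[{"angular":[0,0,0],"delta_pos":[0,0,0.03],"gripper":0},{"angular":[0,0,0],"delta_pos":[0,0,0],"gripper":0}]' | egrep 'pos|force'
python3 -m crank '[{"angular":[0,0,0],"delta_pos":[0,0,0.03],"gripper":0},{"angular":[0,0,0],"delta_pos":[0,0,0],"gripper":0}]'| egrep 'pos|force'
```

```text
tool_pos: [0.5281, 0.0398, 0.1705]
contact_force: [1.3, -1.2, 1.4]
tool_pos: [0.5278, 0.0398, 0.1692]
contact_force: [0.5, -0.1, 1.6]
```

```bash
python3 -m crank '[{"angular":[0,0,0],"delta_pos":[0,0,0.03],"gripper":0},{"angular":[0,0,0],"delta_pos":[0,0,0],"gripper":0}]' | egrep 'pos|force'
```

```text
tool_pos: [0.5277, 0.0398, 0.1682]
contact_force: [1.1, 0.2, 2.8]
```

```bash
python3 -m crank '[{"angular":[0,0,0],"delta_pos":[0,0,0.03],"gripper":0},{"angular":[0,0,0],"delta_pos":[0,0,0],"gripper":0}]' | egrep 'pos|force'; python3 -m crank '[{"angular":[0,0,0],"delta_pos":[0,0,0],"gripper":0}]' | egrep 'pos|force'
```

```text
tool_pos: [0.5277, 0.0398, 0.1672]
contact_force: [0.5, -0.4, 2.6]
tool_pos: [0.5277, 0.0398, 0.1673]
contact_force: [1.3, -0.8, 2.0]
```

```bash
python3 -m crank '[{"angular":[0,0,0],"delta_pos":[0,0,0.03],"gripper":0},{"angular":[0,0,0],"delta_pos":[0,0,0],"gripper":0}]' | egrep 'pos|force'; python3 -m crank '[{"angular":[0,0,0],"delta_pos":[0,0,0],"gripper":0}]' | egrep 'pos|force'
```

```text
tool_pos: [0.5277, 0.0398, 0.1663]
contact_force: [0.4, -1.3, 2.5]
tool_pos: [0.5277, 0.0398, 0.1664]
contact_force: [1.5, -0.0, 2.9]
```

```bash
python3 -m crank '[{"angular":[0,0,0],"delta_pos":[0,0,0.03],"gripper":0},{"angular":[0,0,0],"delta_pos":[0,0,0],"gripper":0}]' | egrep 'pos|force'; python3 -m crank '[{"angular":[0,0,0],"delta_pos":[0,0,0],"gripper":0}]' | egrep 'pos|force'
```

```text
tool_pos: [0.5277, 0.0398, 0.1654]
contact_force: [0.8, 0.2, 2.1]
tool_pos: [0.5277, 0.0398, 0.1655]
contact_force: [1.3, -0.2, 2.6]
```

```bash
for k in 1; do python3 -m crank '[{"angular":[0,0,0],"delta_pos":[0,0,0.03],"gripper":0},{"angular":[0,0,0],"delta_pos":[0,0,0],"gripper":0}]'; done | egrep 'time|pos|force'; python3 -m crank '[{"angular":[0,0,0],"delta_pos":[0,0,0],"gripper":0}]' | egrep 'pos|force'
```

```text
time: 15.28
tool_pos: [0.5279, 0.0398, 0.1649]
contact_force: [0.9, -1.1, 3.8]
tool_pos: [0.5279, 0.0398, 0.1649]
contact_force: [0.1, -0.8, 4.9]
```

```bash
python3 -m crank '[{"angular":[0,0,0],"delta_pos":[0,0,0.03],"gripper":0},{"angular":[0,0,0],"delta_pos":[0,0,0],"gripper":0}]' | egrep 'pos|force'; python3 -m crank '[{"angular":[0,0,0],"delta_pos":[0,0,0],"gripper":0}]' | egrep 'pos|force'
```

```text
tool_pos: [0.5282, 0.0397, 0.1646]
contact_force: [-0.3, 0.0, 6.6]
tool_pos: [0.5282, 0.0398, 0.1647]
contact_force: [0.5, -1.6, 6.2]
```

The push is rising to its 8 N peak. I'll take smaller steps from here.

```bash
python3 -m crank '[{"angular":[0,0,0],"delta_pos":[0,0,0.02],"gripper":0},{"angular":[0,0,0],"delta_pos":[0,0,0],"gripper":0},{"angular":[0,0,0],"delta_pos":[0,0,0],"gripper":0}]' | egrep 'pos|force'
```

```text
tool_pos: [0.528, 0.0398, 0.1636]
contact_force: [1.0, -0.3, 4.3]
```

```bash
python3 -m crank '[{"angular":[0,0,0],"delta_pos":[0,0,0.02],"gripper":0},{"angular":[0,0,0],"delta_pos":[0,0,0],"gripper":0},{"angular":[0,0,0],"delta_pos":[0,0,0],"gripper":0}]' | egrep 'pos|force'
```

```text
tool_pos: [0.5274, 0.0399, 0.1621]
contact_force: [1.3, 0.2, 2.3]
```

```bash
cat > pin.py <<'E'
import sys
from h import *
im=save('wrist',sys.argv[1])[200:330,190:320,::-1]
b=cv2.imread('pics/w7.png')[200:330,190:320]
cv2.imwrite('pics/p_'+sys.argv[1],cv2.resize(np.hstack([b,im]),None,fx=3,fy=3,interpolation=cv2.INTER_CUBIC))
print(state()['contact_force'],state()['tool_pos'],[(r['pixel'],r['conf']) for r in landmark_of('wrist','marker_pin')])
E
python3 pin.py w9.png
```

```text
Traceback (most recent call last):
  File "pin.py", line 6, in <module>
    print(state()['contact_force'],state()['tool_pos'],[(r['pixel'],r['conf']) for r in landmark_of('wrist','marker_pin')])
                                                                                        ~~~~~~~~~~~^^^^^^^^^^^^^^^^^^^^^^
ValueError: it knows: cinnamon, dish_in, egg_low, egg_tall, egg_tall_center, low_cup_rim, marker, marker_grip, tall_cup_rim, teaspoon
```

View pics/p_w9.png

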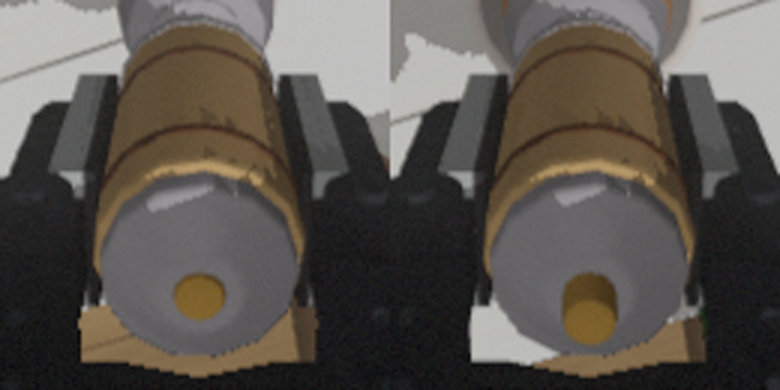

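The pin has popped out: it stands tall on the right compared with flush on the left. I stop pressing here and ease straight up.

```bash
python3 -m crank '[{"angular":[0,0,0],"delta_pos":[0,0,-0.1],"gripper":0},{"angular":[0,0,0],"delta_pos":[0,0,-0.2],"gripper":0},{"angular":[0,0,0],"delta_pos":[0,0,-0.2],"gripper":0},{"angular":[0,0,0],"delta_pos":[0,0,-0.2],"gripper":0},{"angular":[0,0,0],"delta_pos":[0,0,-0.2],"gripper":0},{"angular":[0,0,0],"delta_pos":[0,0,-0.6],"gripper":0},{"angular":[0,0,0],"delta_pos":[0,0,-0.8],"gripper":0},{"angular":[0,0,0],"delta_pos":[0,0,-0.2],"gripper":0},{"angular":[0,0,0],"delta_pos":[0,0,0],"gripper":0}]'
python3 - <<'E'
from h import *
save('wrist','w10.png')
im=save('scene','s10.png')[140:220,200:300,::-1]
cv2.imwrite('pics/s10c.png',cv2.resize(im,None,fx=6,fy=6,interpolation=cv2.INTER_CUBIC))
s=state();print(s['tool_pos'],s['contact_force'])
E
```

```text
time: 17.7
tool_pos: [0.5279, 0.0398, 0.2382]
tool_rot: [0.001, 0.171, 0.985, 0.0]
contact_force: [0.5, -0.1, -2.3]
gripper_width: 0.333
[0.52722083 0.03983795 0.2366175 ] [-0.5490641  -0.82993182 -0.74850342]
```

View pics/w10.png

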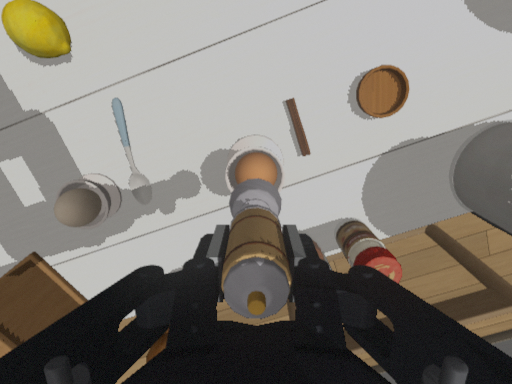

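View pics/s10c.png

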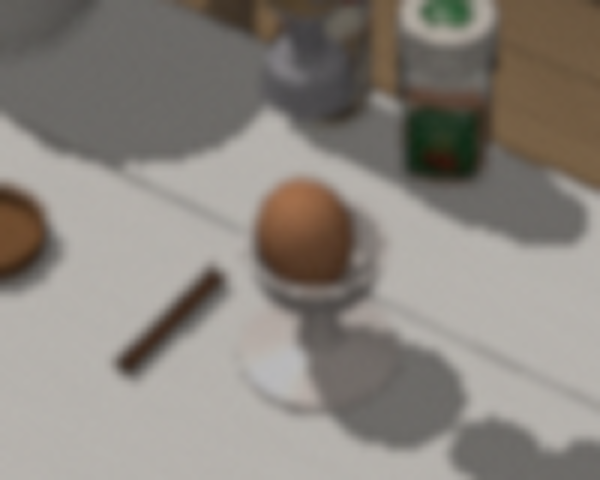

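The egg sits whole in its cup at about (305,235) in the scene crop, and the bell has sprung back out. Next I go back to the dish.

```bash
python3 -m crank '[{"angular":[0,0,0],"delta_pos":[0.24,0.42,0],"gripper":0},{"angular":[0,0,0],"delta_pos":[0.47,0.84,0],"gripper":0},{"angular":[0,0,0],"delta_pos":[0.47,0.84,0],"gripper":0},{"angular":[0,0,0],"delta_pos":[0.47,0.84,0],"gripper":0},{"angular":[0,0,0],"delta_pos":[0.47,0.84,0],"gripper":0},{"angular":[0,0,0],"delta_pos":[0.47,0.84,0],"gripper":0},{"angular":[0,0,0],"delta_pos":[0.24,0.41,0.4],"gripper":0},{"angular":[0,0,0],"delta_pos":[0,0,1],"gripper":0},{"angular":[0,0,0],"delta_pos":[0,0,1],"gripper":0},{"angular":[0,0,0],"delta_pos":[0,0,1],"gripper":0},{"angular":[0,0,0],"delta_pos":[0,0,0.6],"gripper":0},{"angular":[0,0,0],"delta_pos":[0,0,0.3],"gripper":0}]'
python3 -m crank '[{"angular":[0,0,0],"delta_pos":[0,0,0],"gripper":0},{"angular":[0,0,0],"delta_pos":[0,0,0],"gripper":0}]'
python3 - <<'E'
from h import *
im=save('wrist','w11.png')[140:260,190:320,::-1]
cv2.imwrite('pics/w11c.png',cv2.resize(im,None,fx=5,fy=5,interpolation=cv2.INTER_CUBIC)[:600])
E
```

```text
time: 19.3
tool_pos: [0.4977, 0.2103, 0.1068]
tool_rot: [-0.001, 0.171, 0.985, -0.001]
contact_force: [-0.3, 0.9, -1.6]
gripper_width: 0.336
time: 19.55
tool_pos: [0.4994, 0.2107, 0.1098]
tool_rot: [0.001, 0.171, 0.985, 0.0]
contact_force: [0.4, -0.1, -0.8]
gripper_width: 0.339
```

View pics/w11c.png

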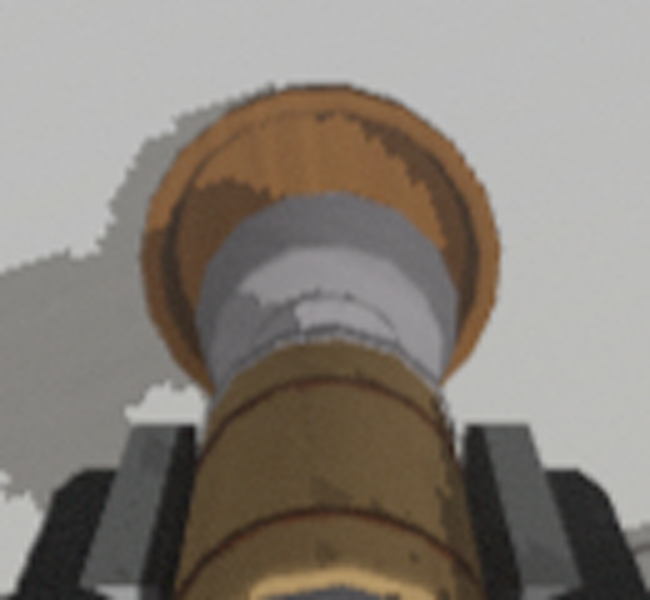

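The bell (centre near column 328) is over the dish (column 321), within about 1 mm. I'll lower it.

```bash
python3 -m crank '[{"angular":[0,0,0],"delta_pos":[0,-0.02,0.3],"gripper":0},{"angular":[0,0,0],"delta_pos":[0,0,0.25],"gripper":0},{"angular":[0,0,0],"delta_pos":[0,0,0.15],"gripper":0},{"angular":[0,0,0],"delta_pos":[0,0,0.1],"gripper":0},{"angular":[0,0,0],"delta_pos":[0,0,0],"gripper":0},{"angular":[0,0,0],"delta_pos":[0,0,0],"gripper":0}]'
python3 - <<'E'
from h import *
im=save('wrist','w12.png')[140:260,190:320,::-1]
cv2.imwrite('pics/w12c.png',cv2.resize(im,None,fx=5,fy=5,interpolation=cv2.INTER_CUBIC)[:600])
E
```

```text
time: 20.35
tool_pos: [0.4984, 0.21, 0.0847]
tool_rot: [0.0, 0.171, 0.985, 0.0]
contact_force: [-0.4, -0.3, -2.2]
gripper_width: 0.336
```

View pics/w12c.png

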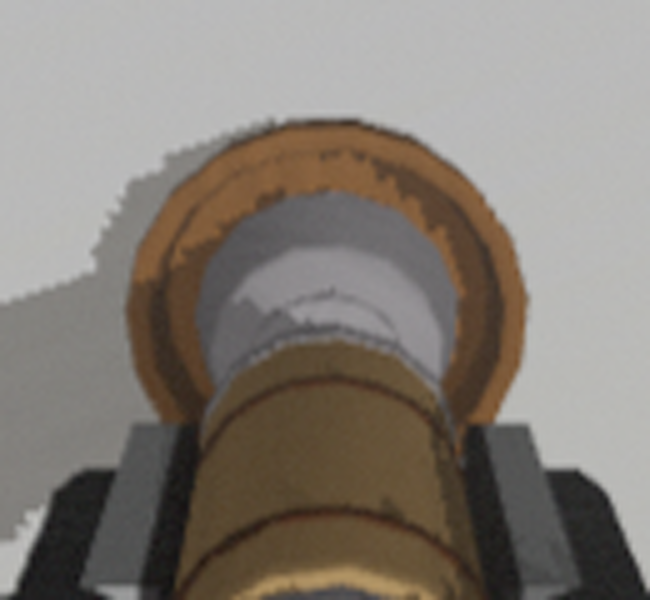

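```bash
python3 -m crank '[{"angular":[0,0,0],"delta_pos":[0,0,0.1],"gripper":0},{"angular":[0,0,0],"delta_pos":[0,0,0],"gripper":0},{"angular":[0,0,0],"delta_pos":[0,0,0],"gripper":0}]' | egrep 'pos|force'
python3 -m crank '[{"angular":[0,0,0],"delta_pos":[0,0,0.04],"gripper":0},{"angular":[0,0,0],"delta_pos":[0,0,0],"gripper":0},{"angular":[0,0,0],"delta_pos":[0,0,0],"gripper":0}]'| egrep 'pos|force'
```

```text
tool_pos: [0.4982, 0.2099, 0.0815]
contact_force: [-1.0, -0.4, -2.2]
tool_pos: [0.4985, 0.21, 0.0808]
contact_force: [-0.8, -0.2, 1.5]
```

The bell is resting on the dish floor. I'll release gently and back off upward.

```bash
python3 -m crank '[{"angular":[0,0,0],"delta_pos":[0,0,0],"gripper":0.4},{"angular":[0,0,0],"delta_pos":[0,0,0],"gripper":0.45},{"angular":[0,0,0],"delta_pos":[0,0,0],"gripper":0.6},{"angular":[0,0,0],"delta_pos":[0,0,0],"gripper":1},{"angular":[0,0,0],"delta_pos":[0,0,0],"gripper":1},{"angular":[0,0,0],"delta_pos":[0,0,0],"gripper":1},{"angular":[0,0,0],"delta_pos":[0,0,0],"gripper":1},{"angular":[0,0,0],"delta_pos":[0,0,0],"gripper":1}]'
python3 look.py w13.png
```

```text
time: 22.15
tool_pos: [0.4983, 0.2099, 0.0803]
tool_rot: [0.0, 0.171, 0.985, -0.0]
contact_force: [-0.4, 0.3, 0.3]
gripper_width: 1.0
[[-9.418e-01  3.361e-01  1.000e-04  4.983e-01]
 [ 3.361e-01  9.418e-01 -0.000e+00  2.099e-01]
 [-1.000e-04  0.000e+00 -1.000e+00  8.030e-02]
 [ 0.000e+00  0.000e+00  0.000e+00  1.000e+00]]
```

View pics/w13.png

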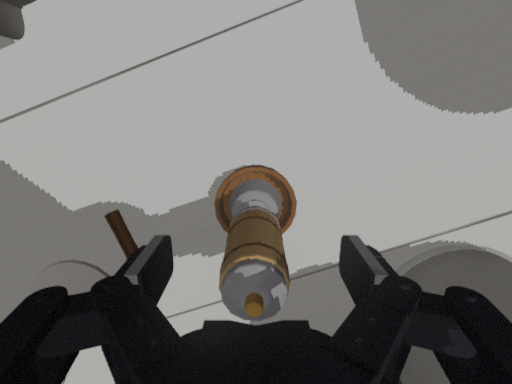

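The marker stands upright and free in its dish with the pin out, at about (254,303). I'll go straight up.

```bash
python3 -m crank '[{"angular":[0,0,0],"delta_pos":[0,0,-0.5],"gripper":1},{"angular":[0,0,0],"delta_pos":[0,0,-0.9],"gripper":1},{"angular":[0,0,0],"delta_pos":[0,0,-1],"gripper":1},{"angular":[0,0,0],"delta_pos":[0,0,-1],"gripper":1},{"angular":[0,0,0],"delta_pos":[0,0,-1],"gripper":1},{"angular":[0,0,0],"delta_pos":[0.7,0.5,-0.6],"gripper":1},{"angular":[0,0,0],"delta_pos":[1,0.7,0],"gripper":1},{"angular":[0,0,0],"delta_pos":[1,0.7,0],"gripper":1},{"angular":[0,0,0],"delta_pos":[0.5,0.4,0],"gripper":1},{"angular":[0,0,0],"delta_pos":[0,0,0],"gripper":1},{"angular":[0,0,0],"delta_pos":[0,0,0],"gripper":1}]'
python3 - <<'E'
from h import *
im=save('scene','s14.png')[120:270,150:350,::-1]
cv2.imwrite('pics/s14c.png',cv2.resize(im,None,fx=4,fy=4,interpolation=cv2.INTER_CUBIC)[:600])
save('top','t14.png')
E
```

```text
time: 23.58
tool_pos: [0.4316, 0.3066, 0.2304]
tool_rot: [0.0, 0.171, 0.985, -0.0]
contact_force: [0.6, -0.6, 0.3]
gripper_width: 0.999
```

View pics/s14c.png

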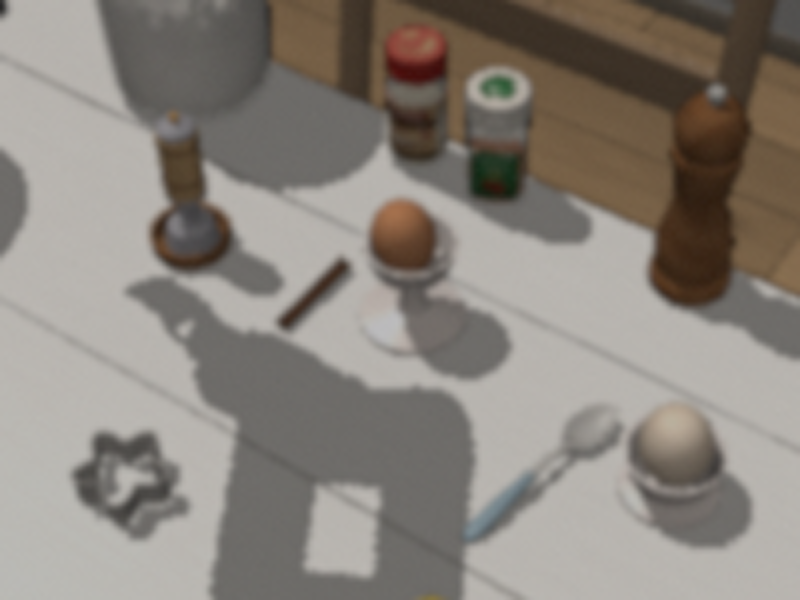

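View pics/t14.png

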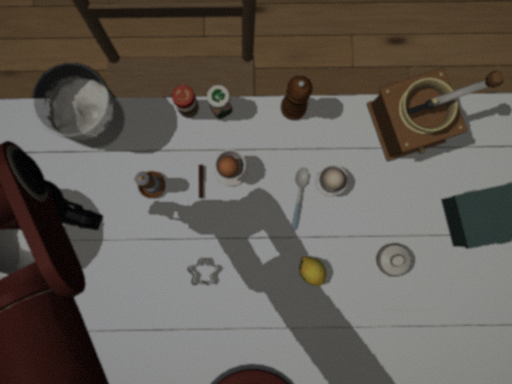

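Everything is in place: the marker stands in its dish with the pin out, the egg is whole in the tall cup, and the other things are unmoved.

```bash
python3 -c "
from plant import *
print(job_done())"
```

```text
the job is handed in; nothing more can be done
None
```

I marked the egg in the tall cup, stood the marker upright in its dish again, and handed the job in at about 24 s of the 58 s allowed.

- **Pressing:** The bell touched the egg at a tool height of about 0.172 m. The push climbed to about 8 N after roughly 8 mm of stroke and fell to about 4 N some 2.5 mm further on. I stopped there. A wrist picture then showed the pin standing out, and no reading showed more than about 8 N of push.
- **Setting down:** I felt the bell reach the dish floor as a rise of about 3 N. After release, pictures show the marker upright in its dish with the pin out.
- **Last checks:** The scene and top pictures show the egg in its cup with no damage visible. The low-cup egg, cinnamon and teaspoon look unmoved, and the gripper is clear of everything.

**What differed:**
- The tall-cup egg leans a few millimetres more to one side in its cup than before the press.
- The network names did not include the pin, so I judged it by eye in the picture.
- The first egg-height fits disagreed (0.070 to 0.082 m), so I found the contact point by feel.

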